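# Dock the refilled tablet canisters

### The job

Put each of the four refilled amber tablet canisters into the grey docking base whose recess has its shape and size: wide round, slim round, square and oblong. Each must stand upright, flat on the black floor inside the raised rim, roughly centred, with the square and the oblong one turned to line up with their recesses. Keep the canisters upright on the way, and leave the white jar and the blue counting tray where they are.

Things in the scene. Friction and masses are not known exactly. Their poses are not given: they have to be found in the camera images.
- wide_round_canister: Loose amber tablet canister with white foot and white lid with a brown inset panel, round, the wider of the two round ones: 58 mm diameter, 74 mm tall, straight smooth sides all the way up, about 0.18 kg (varies). Origin: centre of its underside; z up its axis.
- slim_round_canister: Loose amber tablet canister with white foot and white lid with a brown inset panel, round, the slimmer of the two round ones: 40 mm diameter, 74 mm tall, straight smooth sides all the way up, about 0.18 kg (varies). Origin: centre of its underside; z up its axis.
- square_canister: Loose amber tablet canister with white foot and white lid with a brown inset panel, square in plan: 52 x 52 mm, 74 mm tall, straight smooth sides all the way up, about 0.18 kg (varies). Origin: centre of its underside; z up its axis; x and y square to its sides.
- oblong_canister: Loose amber tablet canister with white foot and white lid with a brown inset panel, oblong in plan: 40 mm along its x, 84 mm along its y, 74 mm tall, straight smooth sides all the way up, about 0.18 kg (varies). Origin: centre of its underside; z up its axis.
- wide_round_dock: Fixed grey docking base with a black floor in a low raised rim, round recess of 76 mm inner diameter (the larger round one), 86 mm outside. The floor is 5 mm above the table, the rim top 12 mm (7 mm above the floor), wall 5 mm; the wide round canister has a 9 mm gap all round. A tongue 30 mm wide, 16 mm long, 9 mm high sticks out towards its own -x. Origin: centre of the recess, on the dock's underside (table level); z up.
- slim_round_dock: Fixed grey docking base with a black floor in a low raised rim, round recess of 58 mm inner diameter (the smaller round one), 68 mm outside. The floor is 5 mm above the table, the rim top 12 mm (7 mm above the floor), wall 5 mm; the slim round canister has a 9 mm gap all round. A tongue 30 mm wide, 16 mm long, 9 mm high sticks out towards its own -x. Origin: centre of the recess, on the dock's underside (table level); z up.
- square_dock: Fixed grey docking base with a black floor in a low raised rim, square recess, 70 x 70 mm inside, 80 x 80 mm outside. The floor is 5 mm above the table, the rim top 12 mm (7 mm above the floor), wall 5 mm; the square canister has a 9 mm gap all round. A tongue 30 mm wide, 16 mm long, 9 mm high sticks out towards its own -x. Origin: centre of the recess, on the dock's underside (table level); z up; x and y square to its sides.
- oblong_dock: Fixed grey docking base with a black floor in a low raised rim, oblong recess, 58 mm along its x and 102 mm along its y inside, 68 x 112 mm outside. The floor is 5 mm above the table, the rim top 12 mm (7 mm above the floor), wall 5 mm; the oblong canister, lying the same way round, has a 9 mm gap all round. A tongue 30 mm wide, 16 mm long, 9 mm high sticks out towards its own -x. Origin: centre of the recess, on the dock's underside (table level); z up.
- jar: Bystander: loose white tablet jar, 52 mm diameter, 80 mm tall, standing beyond the docks; origin at the centre of its underside.
- counting_tray: Bystander: low loose blue counting tray with a few tablets, 60 mm (x) x 90 mm (y) x 18 mm high, beyond the docks; origin at the centre of its underside.
Mind the look-alikes: they are no part of the job. Leave any purple look-alike of the wide_round_canister alone.

How it is judged:
By the outcome, as a careful person would: the job done as asked, in the order asked, and still so for the second after the job is handed in, with the robot touching nothing.
It also fails if it takes over 106 s, if anything falls off the work surface, if the arm or the gripper's body presses on something with over 40 N, if the wrist force passes 120 N, or if a joint passes its speed limit or range.

### The arm

A 6-joint arm with a two-finger parallel gripper is mounted at the origin on the work surface. World frame = base frame: x ahead of the robot, y to its left, z up, the work surface at z = 0. Lengths are in m, angles in degrees, forces in N, time in s.
With the tool pointing down it reaches from about 0.4 to 0.925 m from the base axis. Payload 3.4 kg.
Tool frame: the origin (TCP) lies midway between the tips of the shut fingers; the grasp point (between the pads) lies 19 mm behind it (bot.grip_depth is the distance from the TCP to the grasp point, in m); z points along the fingers, y is the direction in which the jaws open and shut (so a half turn about z gives the same grasp; the last joint's range is limited). The gripper opens to 85 mm and grips with 20 to 120 N. Pads are 22 mm wide; open, the fingers measure 114 mm over their backs; the gripper's body (76 mm by 85 mm) begins 54 mm behind the grasp point. The pads swing forward as they close: fully open they stand 13 mm farther back than shut.
Start: joints at [-77.951, 17.578, 86.31, -0, 76.112, -4.211], TCP at [0.161, -0.552, 0.231] pointing down, gripper open.
Joint ranges: [-179.03, 179.03], [-60, 130.46], [8.19, 133.38], [-81.62, 261.62], [5.75, 156.47], [-153.77, 153.77]. Speed limits (degrees/s): [147.25, 147.25, 180, 180, 180, 180].

### API

Orientations are given as a 3x3 rotation matrix whose columns are the frame's x, y, z axes.
In Python, from workcell import status, viewer, job, spotter, bot gives the robot as it stands. The module is installed in compiled form; this text tells all that it offers.
- The arm moves only by the tool arm_command, never from a script. Its argument "increments" is a list of rows, each an object with "travel": the shift along the tool's x, y, z in cm, a list of three; "twist": the turn, a rotation vector about the tool's x, y, z in rad, a list of three; "claw": the closure in counts, from 0 (fully open) to 255 (shut). In form: [{"travel": [dx, dy, dz], "twist": [rx, ry, rz], "claw": claw}, ...]. A call has 1 to 10 rows; each row is the pose to reach, as a shift and turn from the pose measured when the call began, along the tool's axes at that moment; what a row does not reach only later rows make up. A row lasts 1/8 s, in which the tool goes at most 62.5 mm and 10.7 degrees, less where a joint would pass 70% of its speed; a pose out of reach is approached as far as the arm can. A call with a gripper value outside its range is refused whole. The fingers move at their own pace and stop on an object; "force" is the grip in N (left out, the last holds). Time passes only in rows, so rows that repeat a pose let the fingers close. It gives the time, the measured TCP pose, the force and the opening at its end, in the units of the state.
- status.get_state(): the state, without advancing time (a new reading comes with each control period).
- viewer.grab_frame(name): name is "scene" or "top" or "wrist"; returns the picture (400x640x3 uint8, red, green, blue); there is no depth.
- viewer.get_calibration(name): a dict with "fx", "fy", "cx", "cy" (pixels), "dist" ([k1, k2, p1, p2, k3] as OpenCV has them; the pictures are not rectified), "eye" and "orientation" of the camera in the world; the wrist camera has in their place "T_tool_cam" (4x4, takes a point from camera to tool coordinates, whose origin is the TCP and whose axes are the flange's). Camera axes: x right, y down, z forward; pixel columns grow to the right and rows downward; lengths in m; the calibration is good to about 2 mm. A picture is of the moment at which its call begins: read the wrist's pose just before it. get_calibration takes no time and is no camera call.
- job.hand_in(): hands the job in, once; it reports no verdict.
Trained networks look in the newest picture that a camera, given by its name, has taken for a name from the list of things; names that differ only in an ending like _2 or _b are one class to them, and where a whole thing is asked for, a point or a joint stands for the part that bears it (a point fixed in the world has none). Each returns a list of dicts, best first, with "p" (0 to 1); they miss things now and then, are a little off and sometimes report something else, mostly with a low value. They report only what shows in the picture. A call takes as long as a camera call. They do not tell look-alikes from the thing itself.
- spotter.trace(query, camera): "region" (400x640 bool, what is visible of it) and "rect" ([left, top, width, height] in pixels, round what is visible of it).
The state is a dict: "time_s": time; "joint_pos": joint angles; "qvel": joint speeds; "joint_efforts": joint torques, N m; "ee_pos": TCP position; "orientation": TCP orientation; "contact_force": force on the tool from outside, world axes, zero at the start; "moment": the same for the moment, N m; "width": finger opening in m.
Only numpy, scipy, OpenCV 4.12 (cv2) and the standard library are available. Lean on these libraries where they do the work, as an engineer would, in place of code of your own. Each camera call takes 0.05 s, during which the arm holds its last target.

## Working session

There is one attempt and no reset: what is moved stays moved. The work goes in short steps, Python scripts to look and compute and a tool call to move; the robot and the scene stay as the last step left them, time stands still between calls to the robot, and variables do not carry over. Pictures are saved under pics/ and viewed, and the job is handed in when it is done.

Besides the shell and the picture viewer there is one more tool, called after ">>>" by a JSON object that holds its "name" and its "arguments". arm_command: Moves the arm, as the interface text tells. Its arguments: {"type":"object","properties":{"increments":{"type":"array"},"force":{"type":"number"}},"required":["increments"]}

```bash
mkdir -p pics; python3 - <<'E'
from workcell import status, viewer
import cv2,numpy as np
np.set_printoptions(precision=4,suppress=True)
s=status.get_state()
for k,v in s.items(): print(k,v)
for n in ["scene","top","wrist"]:
    im=viewer.grab_frame(n); cv2.imwrite(f"pics/{n}0.png",im[:,:,::-1])
    print(n,viewer.get_calibration(n))
E
```

```text
time_s 0.0
joint_pos [-77.9523  17.6226  86.3822   0.0002  76.1139  -4.2114]
qvel [ 0.0792 -0.0238 -0.019  -0.0194  0.0491  0.0664]
joint_efforts [ -0.0001 -45.7552 -25.1911   0.       0.0136  -0.    ]
ee_pos [ 0.1608 -0.5513  0.2304]
orientation [[ 0.96    0.28   -0.0004]
 [ 0.28   -0.96    0.002 ]
 [ 0.0002 -0.0021 -1.    ]]
contact_force [ 0.2124 -0.1007  0.6397]
moment [0.0067 0.0151 0.051 ]
width 0.08515258490996776
scene {'fx': 465.0211424184699, 'fy': 465.0211424184699, 'cx': 320.7299747751235, 'cy': 205.19324719972101, 'dist': array([-0.0629,  0.    ,  0.    ,  0.    ,  0.    ]), 'eye': array([0.9954, 0.7416, 0.7067]), 'orientation': array([[-0.8498,  0.3321, -0.4093],
       [ 0.5268,  0.5099, -0.68  ],
       [-0.0171, -0.7935, -0.6083]])}
top {'fx': 495.15779261054894, 'fy': 495.15779261054894, 'cx': 321.1859595789246, 'cy': 199.6161256990503, 'dist': array([-0.0006,  0.    ,  0.    ,  0.    ,  0.    ]), 'eye': array([0.3734, 0.0121, 1.2068]), 'orientation': array([[ 0.0229, -0.9882,  0.1518],
       [-0.9997, -0.024 , -0.0056],
       [ 0.0092, -0.1516, -0.9884]])}
wrist {'fx': 325.37122072465485, 'fy': 325.37122072465485, 'cx': 319.0042393295083, 'cy': 200.27976746333007, 'dist': array([-0.0567,  0.    ,  0.    ,  0.    ,  0.    ]), 'T_tool_cam': array([[-0.0002, -0.9641, -0.2657,  0.0662],
       [ 1.    , -0.0002, -0.0001,  0.0003],
       [ 0.    , -0.2657,  0.9641, -0.142 ],
       [ 0.    ,  0.    ,  0.    ,  1.    ]])}
```

```bash
ls -la .
```

```text
total 12
drwxr-xr-x  3 agent agent 4096 Dec  7 06:41 .
drwxr-xr-x 23 root  root  4096 Dec  7 06:41 ..
drwxr-xr-x  2 agent agent 4096 Dec  7 06:41 pics
```

View pics/top0.png

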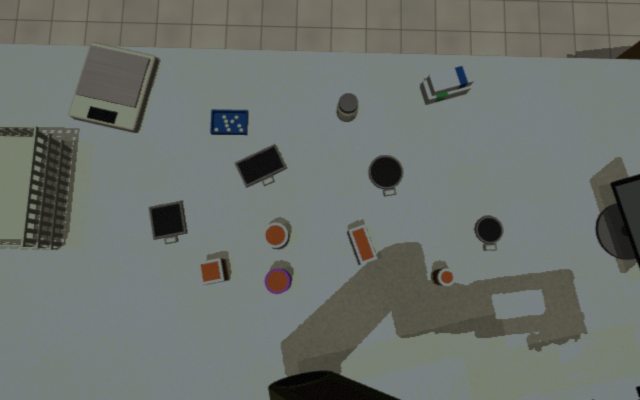

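View pics/scene0.png

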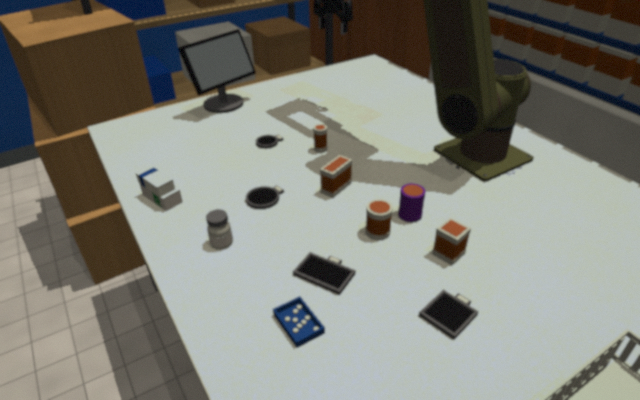

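```bash
cat > h.py <<'E'
from workcell import status, viewer, spotter
import cv2,numpy as np
np.set_printoptions(precision=4,suppress=True)
CAN=["wide_round_canister","slim_round_canister","square_canister","oblong_canister"]
DOCK=["wide_round_dock","slim_round_dock","square_dock","oblong_dock"]
def cam(n,st=None):
    c=viewer.get_calibration(n)
    K=np.array([[c['fx'],0,c['cx']],[0,c['fy'],c['cy']],[0,0,1]])
    if n=='wrist':
        T=np.array(c['T_tool_cam']); R0=np.array(st['orientation']); p=np.array(st['ee_pos'])
        return K,np.array(c['dist']),R0@T[:3,:3],R0@T[:3,3]+p
    return K,np.array(c['dist']),np.array(c['orientation']),np.array(c['eye'])
def unproj(px,z,C):
    K,d,R,e=C
    u=cv2.undistortPoints(np.asarray(px,float).reshape(-1,1,2),K,d).reshape(-1,2)
    r=np.c_[u,np.ones(len(u))]@R.T
    t=(z-e[2])/r[:,2]
    return e[:2]+r[:,:2]*t[:,None]
def proj(P,C):
    K,d,R,e=C
    X=(np.asarray(P,float)-e)@R
    return cv2.projectPoints(X,np.zeros(3),np.zeros(3),K,d)[0].reshape(-1,2)
def rectfit(px,z,C):
    w=unproj(px,z,C)
    (cx,cy),(a,b),ang=cv2.minAreaRect((w*1000).astype(np.float32))
    return cx,cy,a,b,ang
def blob(mask,near=None):
    n,l,s,c=cv2.connectedComponentsWithStats(mask.astype(np.uint8))
    if n<2: return None
    i=1+np.argmax(s[1:,4]) if near is None else 1+np.argmin(np.linalg.norm(c[1:]-near,axis=1)+1000*(s[1:,4]<20))
    return (l==i)
def contour(m):
    cs,_=cv2.findContours(m.astype(np.uint8),cv2.RETR_EXTERNAL,cv2.CHAIN_APPROX_NONE)
    return max(cs,key=len).reshape(-1,2)
def orange(im):
    h=cv2.cvtColor(im,cv2.COLOR_RGB2HSV); return ((h[...,0]<14)|(h[...,0]>174))&(h[...,1]>140)&(h[...,2]>130)
E
python3 - <<'E'
from h import *
im=viewer.grab_frame("top"); C=cam("top")
for n in CAN+DOCK:
    r=spotter.trace(n,"top")
    for d in r[:3]:
        m=d['region']; ys,xs=np.nonzero(m)
        print(n,round(d['p'],2),d['rect'],m.sum(), 'w:',unproj([[xs.mean(),ys.mean()]],0.04 if n in CAN else 0.01,C))
hsv=cv2.cvtColor(im,cv2.COLOR_RGB2HSV)
for n,p in dict(w=(277,235),s=(445,277),q=(210,271),o=(362,244),pp=(278,280),dw=(386,172),dq=(168,220)).items(): print(n,hsv[p[1],p[0]],im[p[1],p[0]])
big=cv2.resize(im[130:310,130:520],None,fx=2,fy=2,interpolation=cv2.INTER_CUBIC)
cv2.imwrite("pics/topbig.png",big[:,:,::-1])
E
```

```text
wide_round_canister 0.95 [263.8, 220.7, 26.4, 28.4] 556 w: [[0.4646 0.11  ]]
wide_round_canister 0.82 [264.3, 266.2, 26.2, 30.9] 552 w: [[0.3598 0.1016]]
slim_round_canister 0.9 [429.1, 266.3, 28.7, 21.7] 388 w: [[ 0.3776 -0.2836]]
square_canister 0.69 [203.2, 258.5, 26.7, 26.7] 670 w: [[0.3783 0.253 ]]
square_canister 0.43 [148.3, 198.0, 38.4, 45.9] 1259 w: [[0.4916 0.366 ]]
oblong_canister 0.92 [344.0, 225.1, 30.4, 37.8] 714 w: [[ 0.4491 -0.0917]]
wide_round_dock 0.87 [368.0, 153.0, 40.3, 43.9] 1040 w: [[ 0.6266 -0.1528]]
slim_round_dock 0.81 [473.7, 215.8, 31.5, 35.5] 734 w: [[ 0.4883 -0.4036]]
square_dock 0.93 [149.5, 200.3, 35.8, 43.4] 1234 w: [[0.4955 0.3756]]
square_dock 0.7 [336.5, 90.3, 24.5, 32.2] 503 w: [[ 0.7943 -0.0553]]
square_dock 0.7 [210.6, 112.9, 39.3, 23.9] 817 w: [[0.7486 0.2414]]
oblong_dock 0.62 [235.9, 145.4, 54.2, 44.5] 1392 w: [[0.6373 0.1555]]
w [ 11 189 104] [104  54  27]
s [ 11 192 105] [105  55  26]
q [ 11 190 106] [106  55  27]
o [ 11 194 108] [108  56  26]
pp [ 11 194 105] [105  54  25]
dw [ 0 14 18] [18 17 17]
dq [ 0 21 12] [12 11 11]
```

View pics/topbig.png

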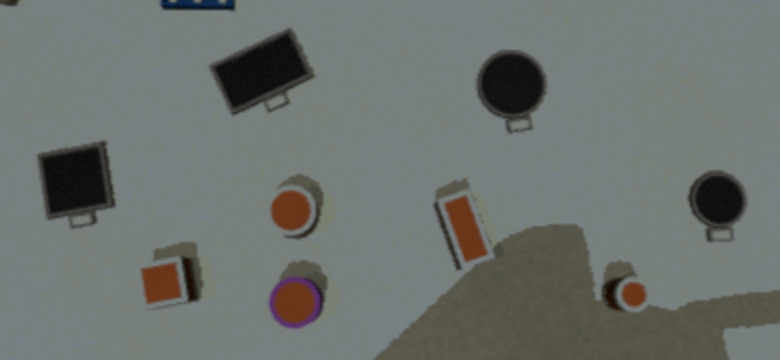

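```bash
cat >> h.py <<'E'
def orange(im,v=60):
    h=cv2.cvtColor(im,cv2.COLOR_RGB2HSV); return (h[...,0]>5)&(h[...,0]<16)&(h[...,1]>150)&(h[...,2]>v)
def fit(im,mask,z,C,near):
    # subpixel: upsample
    m=blob(mask,near); 
    ys,xs=np.nonzero(m); c=unproj([[xs.mean(),ys.mean()]],z,C)[0]*1000
    return np.array([*c,*rectfit(contour(m),z,C),m.sum()])
E
python3 - <<'E'
from h import *
im=viewer.grab_frame("top"); C=cam("top")
for n,p in dict(w=(277,235),s=(445,277),q=(210,271),o=(362,244),pp=(278,280)).items():
    print(n,fit(im,orange(im,85),0.074,C,p))
dark=im.max(2)<35
for n,p in dict(dw=(386,172),ds=(488,230),dq=(168,220),do=(261,165)).items():
    print(n,fit(im,dark,0.005,C,p))
# tongues
for n,p in dict(dw=(386,172),ds=(488,230),dq=(168,220),do=(261,165)).items():
    pass
E
```

```text
w [463.4268 109.8805 462.9644 110.6243  41.2589  38.8776   1.9792 263.    ]
s [ 377.4387 -282.058   376.9724 -282.1981   20.439    22.5706   89.1894
   89.    ]
q [377.6904 252.9635 377.6852 253.1237  36.2315  36.1821  12.6447 263.    ]
o [447.0846 -90.9316 447.2672 -90.9317  68.4339  23.7196  20.7907 314.    ]
pp [359.5394 101.6942 359.2971 101.1637  40.0736  40.7069   1.3149 282.    ]
dw [ 632.3185 -152.4039  632.4755 -152.5667   73.4645   72.0629    0.4351
  692.    ]
ds [ 494.286  -406.1745  494.8449 -406.4991   55.6587   53.3379   44.9702
  417.    ]
dq [499.382  379.902  499.5291 380.057   68.4491  68.2716  12.3963 787.    ]
do [641.2583 158.9843 641.574  159.0014  56.8274  99.7822  27.3845 901.    ]
```

```bash
cat >> h.py <<'E'
from scipy.spatial.transform import Rotation as Ro
def plan(x,y,z,psi,s=None):
    s=s or status.get_state(); R=np.array(s['orientation']); p=np.array(s['ee_pos'])
    c,si=np.cos(np.radians(psi)),np.sin(np.radians(psi))
    Rt=np.array([[c,si,0],[si,-c,0],[0,0,-1]])
    tr=R.T@(np.array([x,y,z])-p)*100; tw=Ro.from_matrix(R.T@Rt).as_rotvec()
    print("travel",np.round(tr,2).tolist(),"twist",np.round(tw,3).tolist(),"rows",max(np.linalg.norm(tr)/6.25,np.degrees(np.linalg.norm(tw))/10.7).round(1))
E
python3 - <<'E'
from h import *
plan(.463,.110,.23,4.5)
E
```

```text
travel [47.53, -55.1, 0.13] twist [0.0, -0.0, 0.205] rows 11.6
```

```bash
python3 - <<'E'
from h import *
plan(.45,-.2,.23,4.5)
E
```

```text
travel [37.6, -25.7, 0.13] twist [0.0, -0.0, 0.205] rows 7.3
```

>>> {"name": "arm_command", "arguments": {"increments": [{"travel":[37.6,-25.7,0],"twist":[0,0,0.205],"claw":0},{"travel":[37.6,-25.7,0],"twist":[0,0,0.205],"claw":0},{"travel":[37.6,-25.7,0],"twist":[0,0,0.205],"claw":0},{"travel":[37.6,-25.7,0],"twist":[0,0,0.205],"claw":0},{"travel":[37.6,-25.7,0],"twist":[0,0,0.205],"claw":0},{"travel":[37.6,-25.7,0],"twist":[0,0,0.205],"claw":0},{"travel":[37.6,-25.7,0],"twist":[0,0,0.205],"claw":0},{"travel":[37.6,-25.7,0],"twist":[0,0,0.205],"claw":0}]}}

```text
time_s: 1.65
ee_pos: [0.452, -0.1971, 0.2316]
orientation: [[0.997, 0.083, 0.001], [0.083, -0.997, 0.0], [0.001, -0.0, -1.0]]
contact_force: [-0.4, -0.9, -0.4]
width: 0.0847
```

```bash
python3 - <<'E'
from h import *
plan(.463,.110,.23,4.5)
E
```

```text
travel [3.64, -30.51, 0.18] twist [-0.0, -0.001, 0.004] rows 4.9
```

>>> {"name": "arm_command", "arguments": {"increments": [{"travel":[3.6,-30.5,0],"twist":[0,0,0],"claw":0},{"travel":[3.6,-30.5,0],"twist":[0,0,0],"claw":0},{"travel":[3.6,-30.5,0],"twist":[0,0,0],"claw":0},{"travel":[3.6,-30.5,0],"twist":[0,0,0],"claw":0},{"travel":[3.6,-30.5,0],"twist":[0,0,0],"claw":0},{"travel":[3.6,-30.5,0],"twist":[0,0,0],"claw":0},{"travel":[3.6,-30.5,0],"twist":[0,0,0],"claw":0}]}}

```text
time_s: 2.52
ee_pos: [0.4624, 0.1098, 0.2317]
orientation: [[0.996, 0.084, 0.001], [0.084, -0.996, -0.0], [0.001, 0.0, -1.0]]
contact_force: [-0.3, 0.2, 0.3]
width: 0.0857
```

```bash
python3 - <<'E'
from h import *
s=status.get_state(); im=viewer.grab_frame("wrist"); C=cam("wrist",s)
cv2.imwrite("pics/w1.png",im[:,:,::-1]); 
near=proj([[.463,.110,.074]],C)[0]; print(s['ee_pos'],near)
print(fit(im,orange(im,85),0.074,C,near))
plan(.463,.110,.032,4.5)
E
```

```text
[0.4624 0.1098 0.2317] [318.295  183.1208]
[455.2832 109.6413 456.8324 110.7147  44.5012  29.8787  64.4157 879.    ]
travel [0.05, -0.1, 19.97] twist [0.0, -0.001, 0.004] rows 3.2
```

View pics/w1.png

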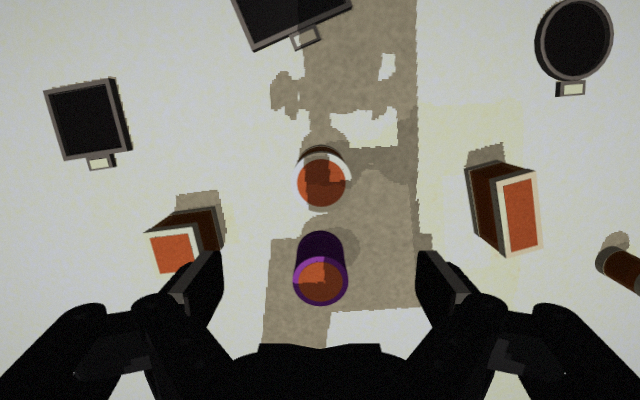

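>>> {"name": "arm_command", "arguments": {"increments": [{"travel":[0.05,0,6],"twist":[0,0,0],"claw":0},{"travel":[0.05,0,12],"twist":[0,0,0],"claw":0},{"travel":[0.05,0,16],"twist":[0,0,0],"claw":0},{"travel":[0.05,0,20],"twist":[0,0,0],"claw":0},{"travel":[0.05,0,20],"twist":[0,0,0],"claw":0},{"travel":[0.05,0,20],"twist":[0,0,0],"claw":0}]}}

```text
time_s: 3.32
ee_pos: [0.4642, 0.108, 0.0326]
orientation: [[0.997, 0.081, 0.002], [0.081, -0.997, -0.0], [0.002, 0.0, -1.0]]
contact_force: [0.0, -0.4, 0.3]
width: 0.0857
```

>>> {"name": "arm_command", "arguments": {"increments": [{"travel":[0,0,0],"twist":[0,0,0],"claw":40},{"travel":[0,0,0],"twist":[0,0,0],"claw":70},{"travel":[0,0,0],"twist":[0,0,0],"claw":120},{"travel":[0,0,0],"twist":[0,0,0],"claw":150},{"travel":[0,0,0],"twist":[0,0,0],"claw":150},{"travel":[0,0,0],"twist":[0,0,0],"claw":150},{"travel":[0,0,0],"twist":[0,0,0],"claw":150}], "force": 40}}

```text
time_s: 4.2
ee_pos: [0.4652, 0.1082, 0.0341]
orientation: [[0.997, 0.081, 0.005], [0.081, -0.997, -0.0], [0.005, 0.0, -1.0]]
contact_force: [-1.4, -0.3, 8.1]
width: 0.0573
```

>>> {"name": "arm_command", "arguments": {"increments": [{"travel":[0,0,-3],"twist":[0,0,0],"claw":150},{"travel":[0,0,-7],"twist":[0,0,0],"claw":150},{"travel":[0,0,-12],"twist":[0,0,0],"claw":150},{"travel":[0,0,-14],"twist":[0,0,0],"claw":150},{"travel":[0,0,-14],"twist":[0,0,0],"claw":150}]}}

```text
time_s: 4.82
ee_pos: [0.4656, 0.1085, 0.1761]
orientation: [[0.997, 0.081, 0.01], [0.081, -0.997, 0.001], [0.01, 0.0, -1.0]]
contact_force: [0.4, -0.0, -1.5]
width: 0.0573
```

```bash
python3 - <<'E'
from h import *
plan(.632,-.152,.172,4.5)
im=viewer.grab_frame("scene"); cv2.imwrite("pics/s1.png",im[:,:,::-1])
s=status.get_state();im=viewer.grab_frame("wrist"); C=cam("wrist",s);cv2.imwrite("pics/w2.png",im[:,:,::-1])
print(proj([[*s['ee_pos'][:2],s['ee_pos'][2]+.042]],C))
E
```

```text
travel [14.46, 27.32, 0.57] twist [0.0, -0.01, 0.003] rows 4.9
[[317.7404 305.4983]]
```

View pics/s1.png

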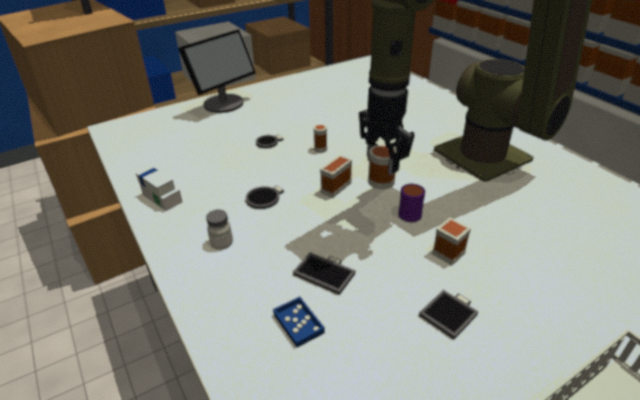

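View pics/w2.png

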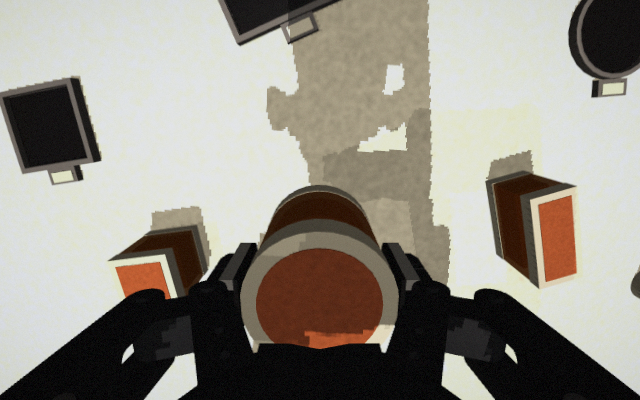

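>>> {"name": "arm_command", "arguments": {"increments": [{"travel":[14.5,27.3,0.5],"twist":[0,-0.01,0],"claw":150},{"travel":[14.5,27.3,0.5],"twist":[0,-0.01,0],"claw":150},{"travel":[14.5,27.3,0.5],"twist":[0,-0.01,0],"claw":150},{"travel":[14.5,27.3,0.5],"twist":[0,-0.01,0],"claw":150},{"travel":[14.5,27.3,0.5],"twist":[0,-0.01,0],"claw":150},{"travel":[14.5,27.3,0.5],"twist":[0,-0.01,0],"claw":150},{"travel":[14.5,27.3,0.5],"twist":[0,-0.01,0],"claw":150}]}}

```text
time_s: 5.8
ee_pos: [0.6287, -0.1518, 0.1668]
orientation: [[0.997, 0.08, -0.011], [0.08, -0.997, 0.001], [-0.01, -0.002, -1.0]]
contact_force: [0.4, 0.4, -1.1]
width: 0.0572
```

```bash
python3 - <<'E'
from h import *
plan(.632,-.152,.039,4.5)
s=status.get_state();im=viewer.grab_frame("wrist"); C=cam("wrist",s);cv2.imwrite("pics/w3.png",im[:,:,::-1])
a=np.linspace(0,2*np.pi,60)
for dx,col in((0,(0,255,0)),):
  for r,z in((.038,.012),(.043,.012)):
    q=proj(np.c_[.632+r*np.cos(a),-.152+r*np.sin(a),0*a+z],C)
    cv2.polylines(im,[q.astype(np.int32)],True,col,1)
cv2.imwrite("pics/w3.png",im[:,:,::-1])
E
```

```text
travel [0.46, 0.07, 12.77] twist [-0.002, 0.01, 0.002] rows 2.0
```

View pics/w3.png

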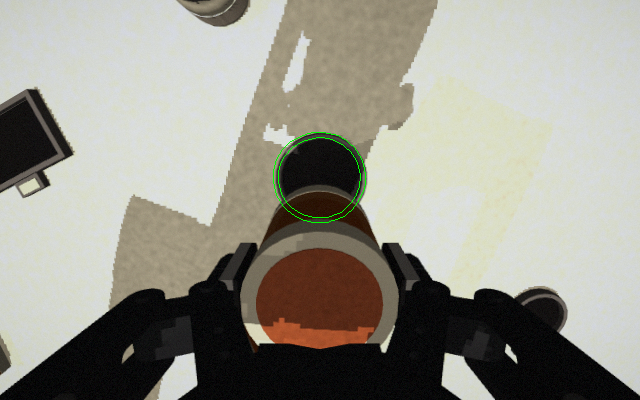

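>>> {"name": "arm_command", "arguments": {"increments": [{"travel":[0.45,0.05,4],"twist":[0,0.01,0],"claw":150},{"travel":[0.45,0.05,8],"twist":[0,0.01,0],"claw":150},{"travel":[0.45,0.05,11],"twist":[0,0.01,0],"claw":150},{"travel":[0.45,0.05,12],"twist":[0,0.01,0],"claw":150},{"travel":[0.45,0.05,12],"twist":[0,0.01,0],"claw":150},{"travel":[0.45,0.05,12],"twist":[0,0.01,0],"claw":150}]}}

```text
time_s: 6.6
ee_pos: [0.633, -0.1511, 0.0489]
orientation: [[0.997, 0.082, 0.003], [0.082, -0.997, 0.001], [0.003, -0.001, -1.0]]
contact_force: [0.1, 0.7, -0.8]
width: 0.0567
```

```bash
python3 - <<'E'
from h import *
plan(.632,-.152,.039,4.5)
s=status.get_state();im=viewer.grab_frame("wrist"); C=cam("wrist",s)
a=np.linspace(0,2*np.pi,60)
for r,z in((.038,.012),(.043,.012)):
    q=proj(np.c_[.632+r*np.cos(a),-.152+r*np.sin(a),0*a+z],C)
    cv2.polylines(im,[q.astype(np.int32)],True,(0,255,0),1)
cv2.imwrite("pics/w4.png",im[:,:,::-1])
E
```

```text
travel [-0.11, 0.08, 0.99] twist [-0.001, -0.003, 0.003] rows 0.2
```

View pics/w4.png

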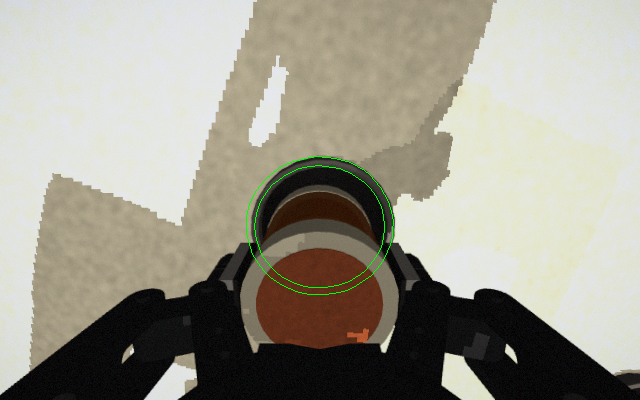

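>>> {"name": "arm_command", "arguments": {"increments": [{"travel":[-0.1,0.05,0.5],"twist":[0,0,0],"claw":150},{"travel":[-0.1,0.05,0.9],"twist":[0,0,0],"claw":150},{"travel":[-0.1,0.05,0.9],"twist":[0,0,0],"claw":150}]}}

```text
time_s: 7.02
ee_pos: [0.6318, -0.1519, 0.0397]
orientation: [[0.997, 0.081, 0.002], [0.081, -0.997, 0.001], [0.002, -0.001, -1.0]]
contact_force: [0.1, 0.5, -2.8]
width: 0.0572
```

>>> {"name": "arm_command", "arguments": {"increments": [{"travel":[0,0,0],"twist":[0,0,0],"claw":60},{"travel":[0,0,0],"twist":[0,0,0],"claw":30},{"travel":[0,0,0],"twist":[0,0,0],"claw":0},{"travel":[0,0,0],"twist":[0,0,0],"claw":0},{"travel":[0,0,0],"twist":[0,0,0],"claw":0}]}}

```text
time_s: 7.65
ee_pos: [0.6319, -0.1518, 0.0397]
orientation: [[0.997, 0.081, 0.002], [0.081, -0.997, 0.001], [0.002, -0.001, -1.0]]
contact_force: [0.1, -0.3, -0.6]
width: 0.0853
```

>>> {"name": "arm_command", "arguments": {"increments": [{"travel":[0,0,-3],"twist":[0,0,0],"claw":0},{"travel":[0,0,-8],"twist":[0,0,0],"claw":0},{"travel":[0,0,-14],"twist":[0,0,0],"claw":0},{"travel":[0,0,-16],"twist":[0,0,0],"claw":0},{"travel":[0,0,-16],"twist":[0,0,0],"claw":0}]}}

```text
time_s: 8.28
ee_pos: [0.6328, -0.1524, 0.2023]
orientation: [[0.997, 0.081, 0.007], [0.081, -0.997, -0.001], [0.007, 0.001, -1.0]]
contact_force: [-0.2, -0.0, -0.4]
width: 0.0856
```

```bash
python3 - <<'E'
from h import *
plan(.377,-.282,.2,0)
plan(.45,-.282,.2,0)
s=status.get_state();im=viewer.grab_frame("wrist"); C=cam("wrist",s)
a=np.linspace(0,2*np.pi,60)
for r,z in((.038,.012),(.029,.079)):
    q=proj(np.c_[.632+r*np.cos(a),-.152+r*np.sin(a),0*a+z],C)
    cv2.polylines(im,[q.astype(np.int32)],True,(0,255,0),1)
cv2.imwrite("pics/w5.png",im[:,:,::-1])
E
```

```text
travel [-26.55, 10.83, 0.05] twist [0.001, -0.007, 0.082] rows 4.6
travel [-19.28, 11.43, 0.1] twist [0.001, -0.007, 0.082] rows 3.6
```

View pics/w5.png

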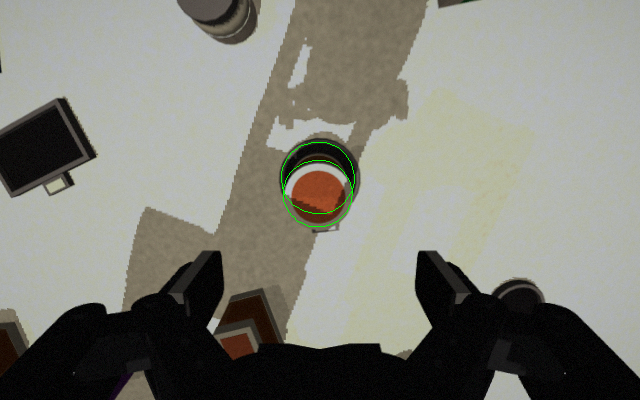

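>>> {"name": "arm_command", "arguments": {"increments": [{"travel":[-26.5,10.8,0],"twist":[0,0,0.08],"claw":0},{"travel":[-26.5,10.8,0],"twist":[0,0,0.08],"claw":0},{"travel":[-26.5,10.8,0],"twist":[0,0,0.08],"claw":0},{"travel":[-26.5,10.8,0],"twist":[0,0,0.08],"claw":0},{"travel":[-26.5,10.8,0],"twist":[0,0,0.08],"claw":0},{"travel":[-26.5,10.8,0],"twist":[0,0,0.08],"claw":0},{"travel":[-26.5,10.8,0],"twist":[0,0,0.08],"claw":0}]}}

```text
time_s: 9.2
ee_pos: [0.3761, -0.2807, 0.1981]
orientation: [[1.0, 0.001, 0.002], [0.001, -1.0, 0.002], [0.002, -0.002, -1.0]]
contact_force: [-0.1, -0.3, -0.2]
width: 0.0856
```

```bash
cat >> h.py <<'E'
def circ(x,y,r,z):
    a=np.linspace(0,2*np.pi,60); return np.c_[x+r*np.cos(a),y+r*np.sin(a),0*a+z]
def box(x,y,w,h,ang,z):
    c,s=np.cos(np.radians(ang)),np.sin(np.radians(ang))
    q=np.array([[-w,-h],[w,-h],[w,h],[-w,h]])/2@np.array([[c,s],[-s,c]]); return np.c_[q+[x,y],[z]*4]
def overlay(fn,polys,name="wrist"):
    s=status.get_state();im=viewer.grab_frame(name); C=cam(name,s); raw=im.copy()
    for p in polys: cv2.polylines(im,[proj(p,C).astype(np.int32)],True,(0,255,0),1)
    cv2.imwrite("pics/"+fn,im[:,:,::-1]); return raw,C
E
python3 - <<'E'
from h import *
plan(.377,-.282,.032,0)
im,C=overlay("w6.png",[circ(.377,-.282,.02,.074)])
print(fit(im,orange(im,60),0.074,C,proj([[.377,-.282,.074]],C)[0]))
E
```

```text
travel [0.05, 0.16, 16.61] twist [-0.002, -0.002, 0.001] rows 2.7
[ 377.4962 -283.901   377.2837 -283.8957   26.1006   25.9825   44.8236
  781.    ]
```

View pics/w6.png

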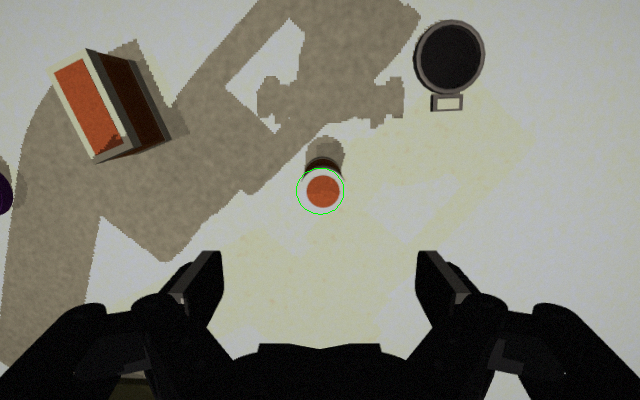

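>>> {"name": "arm_command", "arguments": {"increments": [{"travel":[0.05,0.2,6],"twist":[0,0,0],"claw":30},{"travel":[0.1,0.2,11],"twist":[0,0,0],"claw":50},{"travel":[0.1,0.2,15],"twist":[0,0,0],"claw":50},{"travel":[0.1,0.2,16.6],"twist":[0,0,0],"claw":50},{"travel":[0.1,0.2,16.6],"twist":[0,0,0],"claw":50},{"travel":[0.1,0.2,16.6],"twist":[0,0,0],"claw":50}]}}

```text
time_s: 10.0
ee_pos: [0.3792, -0.2825, 0.0326]
orientation: [[1.0, 0.003, 0.003], [0.003, -1.0, 0.001], [0.003, -0.001, -1.0]]
contact_force: [1.3, 0.6, -0.3]
width: 0.0687
```

>>> {"name": "arm_command", "arguments": {"increments": [{"travel":[0,0,0],"twist":[0,0,0],"claw":90},{"travel":[0,0,0],"twist":[0,0,0],"claw":120},{"travel":[0,0,0],"twist":[0,0,0],"claw":150},{"travel":[0,0,0],"twist":[0,0,0],"claw":190},{"travel":[0,0,0],"twist":[0,0,0],"claw":190},{"travel":[0,0,0],"twist":[0,0,0],"claw":190},{"travel":[0,0,0],"twist":[0,0,0],"claw":190}], "force": 40}}

```text
time_s: 10.88
ee_pos: [0.3797, -0.2829, 0.0334]
orientation: [[1.0, 0.003, 0.005], [0.003, -1.0, 0.0], [0.005, -0.0, -1.0]]
contact_force: [-0.2, 1.5, 6.0]
width: 0.039
```

>>> {"name": "arm_command", "arguments": {"increments": [{"travel":[0,0,-3],"twist":[0,0,0],"claw":190},{"travel":[0,0,-7],"twist":[0,0,0],"claw":190},{"travel":[0,0,-12],"twist":[0,0,0],"claw":190},{"travel":[0,0,-14],"twist":[0,0,0],"claw":190},{"travel":[0,0,-14],"twist":[0,0,0],"claw":190}]}}

```text
time_s: 11.5
ee_pos: [0.3797, -0.2837, 0.1749]
orientation: [[1.0, 0.002, 0.008], [0.002, -1.0, -0.002], [0.008, 0.002, -1.0]]
contact_force: [0.2, -0.2, -2.3]
width: 0.0392
```

```bash
python3 - <<'E'
from h import *
plan(.4945,-.4065,.17,0)
im,C=overlay("w7.png",[circ(.4945,-.4065,.029,.012)])
E
```

```text
travel [11.45, 12.31, 0.61] twist [0.002, -0.008, 0.002] rows 2.7
```

View pics/w7.png

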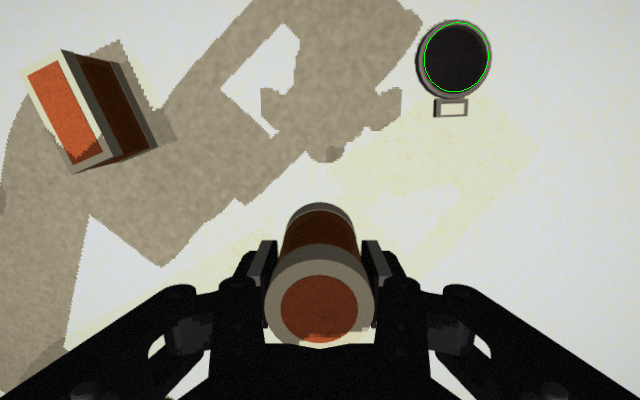

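>>> {"name": "arm_command", "arguments": {"increments": [{"travel":[11.6,12.2,0.6],"twist":[0,-0.008,0],"claw":190},{"travel":[11.6,12.2,0.6],"twist":[0,-0.008,0],"claw":190},{"travel":[11.6,12.2,0.6],"twist":[0,-0.008,0],"claw":190},{"travel":[11.6,12.2,0.6],"twist":[0,-0.008,0],"claw":190},{"travel":[11.6,12.2,0.6],"twist":[0,-0.008,0],"claw":190}]}}

```text
time_s: 12.18
ee_pos: [0.4934, -0.4031, 0.1654]
orientation: [[1.0, 0.002, -0.007], [0.002, -1.0, 0.004], [-0.007, -0.004, -1.0]]
contact_force: [0.3, 0.1, -1.7]
width: 0.0395
```

```bash
python3 - <<'E'
from h import *
plan(.4965,-.406,.05,0)
im,C=overlay("w8.png",[circ(.4945,-.4065,.029,.012)])
E
```

```text
travel [0.38, 0.34, 11.54] twist [-0.004, 0.007, 0.002] rows 1.8
```

View pics/w8.png

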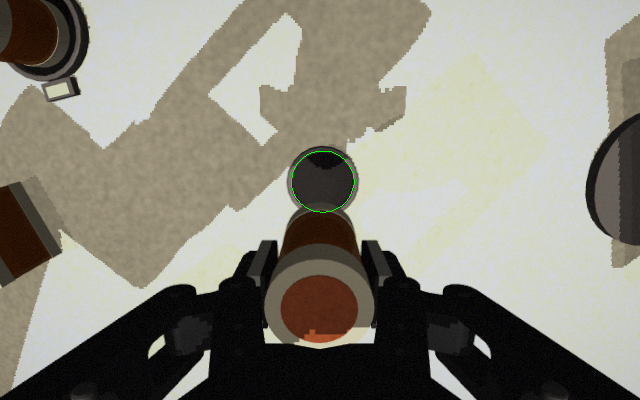

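>>> {"name": "arm_command", "arguments": {"increments": [{"travel":[0.3,0.3,4],"twist":[0,0.007,0],"claw":190},{"travel":[0.3,0.3,8],"twist":[0,0.007,0],"claw":190},{"travel":[0.3,0.3,10.5],"twist":[0,0.007,0],"claw":190},{"travel":[0.3,0.3,11.5],"twist":[0,0.007,0],"claw":190},{"travel":[0.3,0.3,11.5],"twist":[0,0.007,0],"claw":190},{"travel":[0.3,0.3,11.5],"twist":[0,0.007,0],"claw":190}]}}

```text
time_s: 12.98
ee_pos: [0.4963, -0.406, 0.0525]
orientation: [[1.0, 0.003, 0.003], [0.003, -1.0, 0.002], [0.003, -0.002, -1.0]]
contact_force: [-0.3, 0.1, -2.1]
width: 0.0389
```

```bash
python3 - <<'E'
from h import *
plan(.4965,-.406,.0385,0)
im,C=overlay("w9.png",[circ(.4945,-.4065,.029,.012)])
E
```

```text
travel [0.01, 0.0, 1.4] twist [-0.002, -0.003, 0.003] rows 0.2
```

View pics/w9.png

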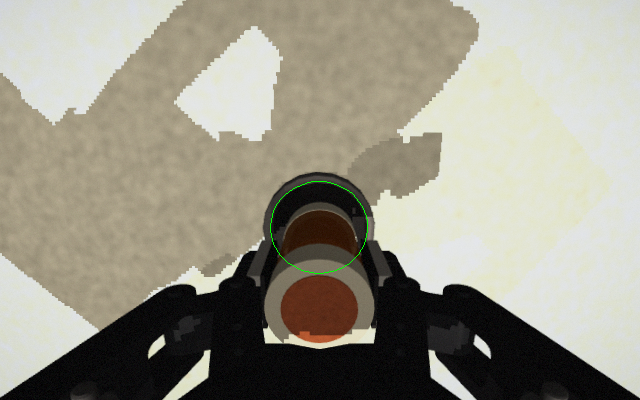

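Aligned; lower and release.

>>> {"name": "arm_command", "arguments": {"increments": [{"travel":[0,0,0.6],"twist":[0,0,0],"claw":190},{"travel":[0,0,1.2],"twist":[0,0,0],"claw":190},{"travel":[0,0,1.3],"twist":[0,0,0],"claw":190},{"travel":[0,0,1.3],"twist":[0,0,0],"claw":190}]}}

```text
time_s: 13.52
ee_pos: [0.4963, -0.406, 0.0393]
orientation: [[1.0, 0.003, 0.002], [0.003, -1.0, 0.002], [0.002, -0.002, -1.0]]
contact_force: [-1.2, 0.6, -2.7]
width: 0.0393
```

>>> {"name": "arm_command", "arguments": {"increments": [{"travel":[0,0,0],"twist":[0,0,0],"claw":110},{"travel":[0,0,0],"twist":[0,0,0],"claw":70},{"travel":[0,0,0],"twist":[0,0,0],"claw":40},{"travel":[0,0,0],"twist":[0,0,0],"claw":0},{"travel":[0,0,0],"twist":[0,0,0],"claw":0}]}}

```text
time_s: 14.15
ee_pos: [0.4963, -0.406, 0.0393]
orientation: [[1.0, 0.003, 0.002], [0.003, -1.0, 0.002], [0.002, -0.002, -1.0]]
contact_force: [-1.0, -0.5, 0.6]
width: 0.0853
```

>>> {"name": "arm_command", "arguments": {"increments": [{"travel":[0,0,-3],"twist":[0,0,0],"claw":0},{"travel":[0,0,-8],"twist":[0,0,0],"claw":0},{"travel":[0,0,-14],"twist":[0,0,0],"claw":0},{"travel":[0,0,-18],"twist":[0,0,0],"claw":0},{"travel":[0,0,-18],"twist":[0,0,0],"claw":0}]}}

```text
time_s: 14.78
ee_pos: [0.4979, -0.4082, 0.2242]
orientation: [[1.0, 0.003, 0.009], [0.003, -1.0, -0.005], [0.009, 0.005, -1.0]]
contact_force: [0.9, -0.4, -0.1]
width: 0.0857
```

```bash
python3 - <<'E'
from h import *
plan(.48,0,.22,12.6)
im,C=overlay("w10.png",[circ(.4945,-.4065,.029,.012),circ(.4945,-.4065,.02,.079)])
E
```

```text
travel [-1.69, -40.82, 0.21] twist [0.006, -0.009, -0.217] rows 6.5
```

View pics/w10.png

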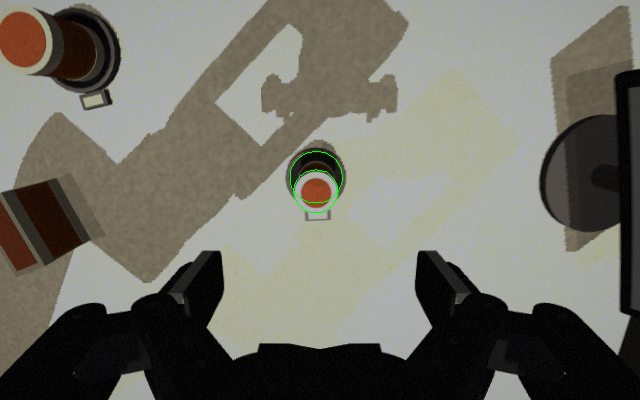

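>>> {"name": "arm_command", "arguments": {"increments": [{"travel":[-1.7,-40.8,0.2],"twist":[0.006,-0.009,-0.217],"claw":0},{"travel":[-1.7,-40.8,0.2],"twist":[0.006,-0.009,-0.217],"claw":0},{"travel":[-1.7,-40.8,0.2],"twist":[0.006,-0.009,-0.217],"claw":0},{"travel":[-1.7,-40.8,0.2],"twist":[0.006,-0.009,-0.217],"claw":0},{"travel":[-1.7,-40.8,0.2],"twist":[0.006,-0.009,-0.217],"claw":0},{"travel":[-1.7,-40.8,0.2],"twist":[0.006,-0.009,-0.217],"claw":0},{"travel":[-1.7,-40.8,0.2],"twist":[0.006,-0.009,-0.217],"claw":0}]}}

```text
time_s: 15.7
ee_pos: [0.4762, 0.0039, 0.2169]
orientation: [[0.975, 0.22, -0.008], [0.22, -0.975, 0.005], [-0.007, -0.007, -1.0]]
contact_force: [1.2, -1.0, -0.2]
width: 0.0853
```

```bash
python3 - <<'E'
from h import *
plan(.377,.253,.22,12.6)
E
```

```text
travel [-4.2, -26.48, -0.1] twist [-0.007, 0.007, 0.002] rows 4.3
```

>>> {"name": "arm_command", "arguments": {"increments": [{"travel":[-4.2,-26.5,0],"twist":[0,0,0],"claw":0},{"travel":[-4.2,-26.5,0],"twist":[0,0,0],"claw":0},{"travel":[-4.2,-26.5,0],"twist":[0,0,0],"claw":0},{"travel":[-4.2,-26.5,0],"twist":[0,0,0],"claw":0},{"travel":[-4.2,-26.5,0],"twist":[-0.007,0.007,0],"claw":0},{"travel":[-4.2,-26.5,0],"twist":[-0.007,0.007,0],"claw":0},{"travel":[-4.2,-26.5,0],"twist":[-0.007,0.007,0],"claw":0}]}}

```text
time_s: 16.58
ee_pos: [0.3764, 0.2523, 0.2178]
orientation: [[0.975, 0.22, -0.002], [0.22, -0.975, -0.002], [-0.003, 0.002, -1.0]]
contact_force: [0.7, -0.0, -0.5]
width: 0.0852
```

```bash
python3 - <<'E'
from h import *
plan(.3777,.253,.032,12.6)
im,C=overlay("w11.png",[box(.3777,.253,.052,.052,12.6,.074),box(.4994,.38,.07,.07,12.4,.012)])
print(fit(im,orange(im,60),0.074,C,proj([[.3777,.253,.074]],C)[0]))
E
```

```text
travel [0.19, -0.07, 18.58] twist [0.002, 0.003, 0.002] rows 3.0
[ 378.5969  251.1802  378.2231  251.0071   37.81     38.8242   12.6891
 1818.    ]
```

View pics/w11.png

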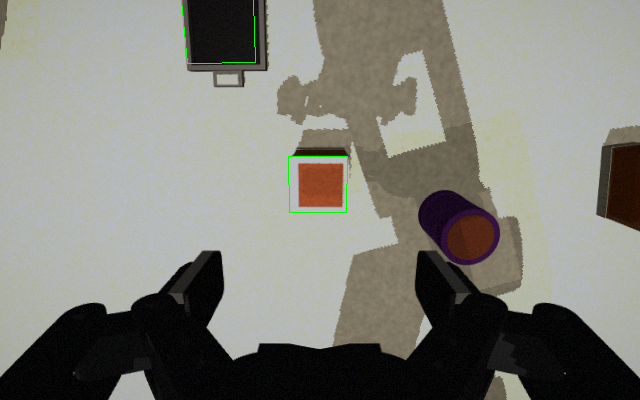

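>>> {"name": "arm_command", "arguments": {"increments": [{"travel":[0.15,0,6],"twist":[0,0,0],"claw":0},{"travel":[0.15,0,12],"twist":[0,0,0],"claw":0},{"travel":[0.15,0,16],"twist":[0,0,0],"claw":0},{"travel":[0.15,0,18.6],"twist":[0,0,0],"claw":0},{"travel":[0.15,0,18.6],"twist":[0,0,0],"claw":0},{"travel":[0.15,0,18.6],"twist":[0,0,0],"claw":0}]}}

```text
time_s: 17.38
ee_pos: [0.3789, 0.2517, 0.0327]
orientation: [[0.976, 0.218, -0.001], [0.218, -0.976, -0.001], [-0.001, 0.001, -1.0]]
contact_force: [1.0, 0.3, 0.2]
width: 0.0852
```

>>> {"name": "arm_command", "arguments": {"increments": [{"travel":[0,0,0],"twist":[0,0,0],"claw":50},{"travel":[0,0,0],"twist":[0,0,0],"claw":80},{"travel":[0,0,0],"twist":[0,0,0],"claw":120},{"travel":[0,0,0],"twist":[0,0,0],"claw":160},{"travel":[0,0,0],"twist":[0,0,0],"claw":160},{"travel":[0,0,0],"twist":[0,0,0],"claw":160},{"travel":[0,0,0],"twist":[0,0,0],"claw":160}], "force": 40}}

```text
time_s: 18.25
ee_pos: [0.3796, 0.252, 0.0338]
orientation: [[0.976, 0.218, 0.001], [0.218, -0.976, -0.001], [0.001, 0.001, -1.0]]
contact_force: [0.1, -0.4, 6.2]
width: 0.0514
```

>>> {"name": "arm_command", "arguments": {"increments": [{"travel":[0,0,-3],"twist":[0,0,0],"claw":160},{"travel":[0,0,-7],"twist":[0,0,0],"claw":160},{"travel":[0,0,-12],"twist":[0,0,0],"claw":160},{"travel":[0,0,-14],"twist":[0,0,0],"claw":160},{"travel":[0,0,-14],"twist":[0,0,0],"claw":160}]}}

```text
time_s: 18.88
ee_pos: [0.3803, 0.2527, 0.1754]
orientation: [[0.976, 0.218, 0.005], [0.218, -0.976, 0.002], [0.005, -0.0, -1.0]]
contact_force: [0.2, -0.3, -2.9]
width: 0.0513
```

```bash
python3 - <<'E'
from h import *
plan(.4995,.380,.17,12.4)
im,C=overlay("w12.png",[box(.4994,.38,.07,.07,12.4,.012)])
E
```

```text
travel [14.41, -9.82, 0.62] twist [-0.0, -0.005, 0.004] rows 2.8
```

View pics/w12.png

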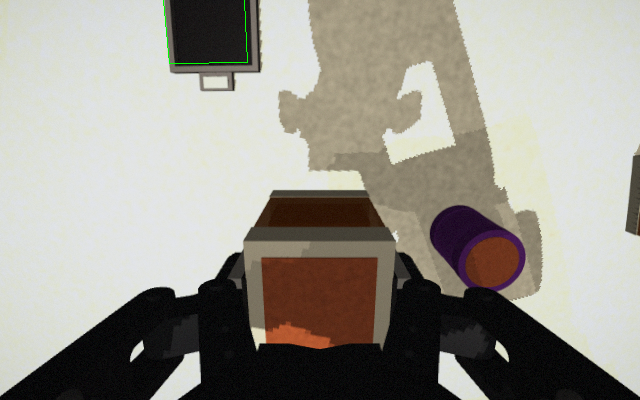

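>>> {"name": "arm_command", "arguments": {"increments": [{"travel":[14.5,-9.7,0.6],"twist":[0,-0.005,0],"claw":160},{"travel":[14.5,-9.7,0.6],"twist":[0,-0.005,0],"claw":160},{"travel":[14.5,-9.7,0.6],"twist":[0,-0.005,0],"claw":160},{"travel":[14.5,-9.7,0.6],"twist":[0,-0.005,0],"claw":160},{"travel":[14.5,-9.7,0.6],"twist":[0,-0.005,0],"claw":160},{"travel":[14.5,-9.7,0.6],"twist":[0,-0.005,0],"claw":160}]}}

```text
time_s: 19.68
ee_pos: [0.498, 0.3771, 0.1672]
orientation: [[0.976, 0.218, -0.005], [0.218, -0.976, -0.003], [-0.006, 0.002, -1.0]]
contact_force: [-0.5, -0.2, -1.6]
width: 0.0519
```

```bash
python3 - <<'E'
from h import *
plan(.501,.380,.05,12.4)
im,C=overlay("w13.png",[box(.4994,.38,.07,.07,12.4,.012),box(.4994,.38,.08,.08,12.4,.012)])
E
```

```text
travel [0.43, -0.24, 11.72] twist [0.002, 0.006, 0.004] rows 1.9
```

View pics/w13.png

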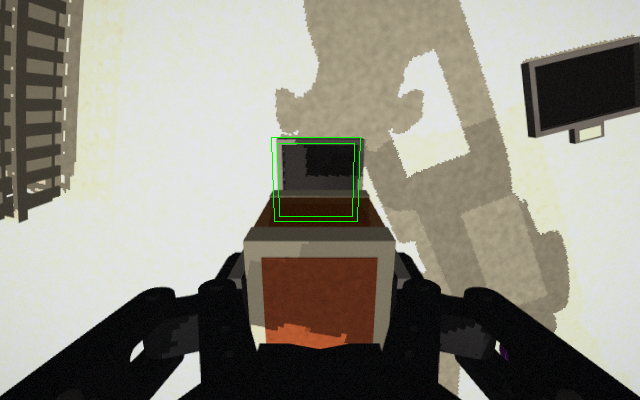

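```bash
python3 - <<'E'
from h import *
im,C=overlay("w13b.png",[])
c=im[125:235,250:400]; cv2.imwrite("pics/w13z.png",cv2.resize(c,None,fx=5,fy=5,interpolation=cv2.INTER_NEAREST)[:,:,::-1])
E
```

```text
(no output)
```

View pics/w13z.png

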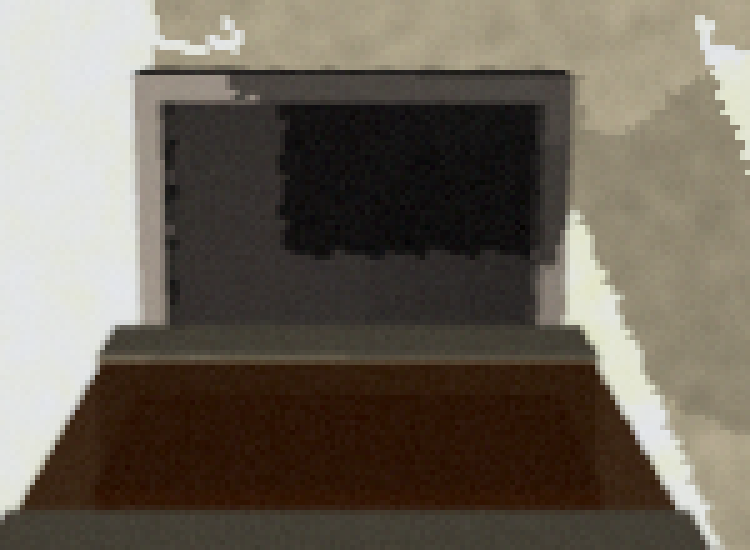

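```bash
python3 - <<'E'
from h import *
s=status.get_state();C=cam("wrist",s)
for z,pts in((.012,[(277,139.6),(363.8,139.6)]),(.012,[(282,145.8),(358.5,145.8)])):
    w=unproj(pts,z,C)*1000; d=w[1]-w[0]; L=np.linalg.norm(d); n=np.array([d[1],-d[0]])/L
    mid=w.mean(0); 
    if n@(np.array([499,380])-mid)<0:n=-n
    print(w,'L',L,'ang',np.degrees(np.arctan2(d[1],d[0])), 'centre',mid+n*L/2)
# can bottom direction: lid/bottom corners at TCP-34mm
zb=s['ee_pos'][2]-.034
print(unproj([(250+112/5,125+326/5),(250+584/5,125+326/5)],zb,C)*1000, s['ee_pos'])
E
```

```text
[[529.9842 423.0267]
 [547.1249 346.2599]] L 78.65721053316811 ang -77.41329658750189 centre [500.1711 376.0729]
[[525.4713 417.5336]
 [540.644  349.5701]] L 69.63648583157315 ang -77.41523491937244 centre [499.0759 375.9655]
[[515.9287 407.5835]
 [527.3712 356.2842]] [0.4986 0.3775 0.1682]
```

```bash
python3 - <<'E'
from h import *
plan(.5015,.378,.05,12.5)
E
```

```text
travel [0.34, 0.0, 11.81] twist [0.001, 0.004, 0.002] rows 1.9
```

>>> {"name": "arm_command", "arguments": {"increments": [{"travel":[0.3,0,4],"twist":[0,0.004,0],"claw":160},{"travel":[0.3,0,8],"twist":[0,0.004,0],"claw":160},{"travel":[0.3,0,10.5],"twist":[0,0.004,0],"claw":160},{"travel":[0.3,0,11.7],"twist":[0,0.004,0],"claw":160},{"travel":[0.3,0,11.7],"twist":[0,0.004,0],"claw":160},{"travel":[0.3,0,11.7],"twist":[0,0.004,0],"claw":160}]}}

```text
time_s: 20.52
ee_pos: [0.502, 0.3785, 0.0525]
orientation: [[0.976, 0.218, 0.002], [0.218, -0.976, 0.001], [0.003, 0.0, -1.0]]
contact_force: [-0.1, 0.7, -1.2]
width: 0.0516
```

```bash
python3 - <<'E'
from h import *
plan(.5015,.378,.0388,12.5)
im,C=overlay("w14.png",[])
c=im[140:260,240:400]; cv2.imwrite("pics/w14z.png",cv2.resize(c,None,fx=5,fy=5,interpolation=cv2.INTER_NEAREST)[:,:,::-1])
E
```

```text
travel [-0.07, 0.04, 1.37] twist [0.0, -0.003, 0.002] rows 0.2
```

View pics/w14z.png

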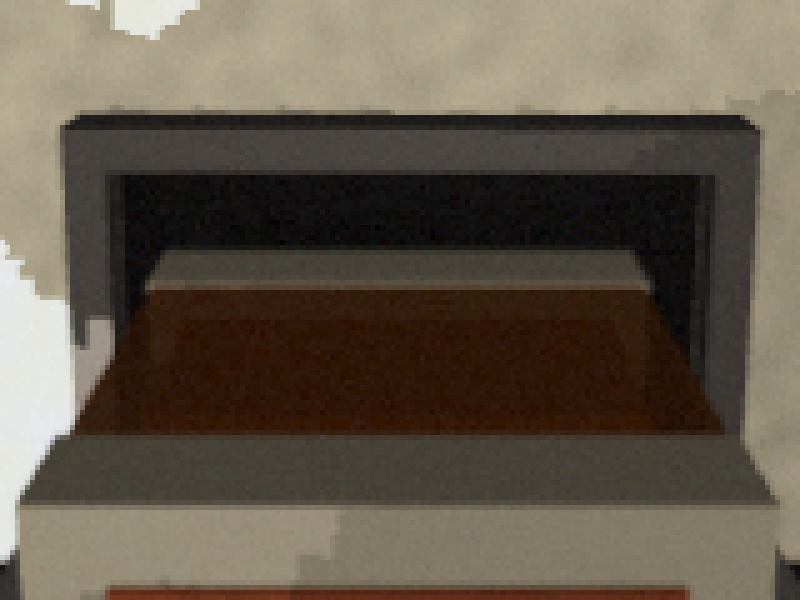

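>>> {"name": "arm_command", "arguments": {"increments": [{"travel":[-0.05,0.12,0.6],"twist":[0,0,0],"claw":160},{"travel":[-0.05,0.12,1.2],"twist":[0,0,0],"claw":160},{"travel":[-0.05,0.12,1.3],"twist":[0,0,0],"claw":160},{"travel":[-0.05,0.12,1.3],"twist":[0,0,0],"claw":160}]}}

```text
time_s: 21.08
ee_pos: [0.5018, 0.3772, 0.0394]
orientation: [[0.976, 0.218, 0.002], [0.218, -0.976, 0.0], [0.002, 0.0, -1.0]]
contact_force: [-0.7, 0.2, -1.9]
width: 0.0517
```

>>> {"name": "arm_command", "arguments": {"increments": [{"travel":[0,0,0],"twist":[0,0,0],"claw":80},{"travel":[0,0,0],"twist":[0,0,0],"claw":40},{"travel":[0,0,0],"twist":[0,0,0],"claw":0},{"travel":[0,0,0],"twist":[0,0,0],"claw":0},{"travel":[0,0,0],"twist":[0,0,0],"claw":0}]}}

```text
time_s: 21.7
ee_pos: [0.5018, 0.3772, 0.0394]
orientation: [[0.976, 0.218, 0.002], [0.218, -0.976, 0.0], [0.002, 0.0, -1.0]]
contact_force: [0.5, 0.4, 0.7]
width: 0.086
```

>>> {"name": "arm_command", "arguments": {"increments": [{"travel":[0,0,-3],"twist":[0,0,0],"claw":0},{"travel":[0,0,-8],"twist":[0,0,0],"claw":0},{"travel":[0,0,-14],"twist":[0,0,0],"claw":0},{"travel":[0,0,-18],"twist":[0,0,0],"claw":0},{"travel":[0,0,-18],"twist":[0,0,0],"claw":0}]}}

```text
time_s: 22.32
ee_pos: [0.5036, 0.3786, 0.2242]
orientation: [[0.976, 0.218, 0.01], [0.218, -0.976, 0.005], [0.011, -0.003, -1.0]]
contact_force: [-0.3, -0.1, -0.1]
width: 0.0851
```

```bash
python3 - <<'E'
from h import *
plan(.447,-.091,.22,20.8)
im,C=overlay("w15.png",[box(.4998,.377,.07,.07,12.5,.012),box(.4998,.377,.052,.052,12.5,.079)])
E
```

```text
travel [-15.77, 44.6, 0.1] twist [-0.002, -0.011, -0.143] rows 7.6
```

View pics/w15.png

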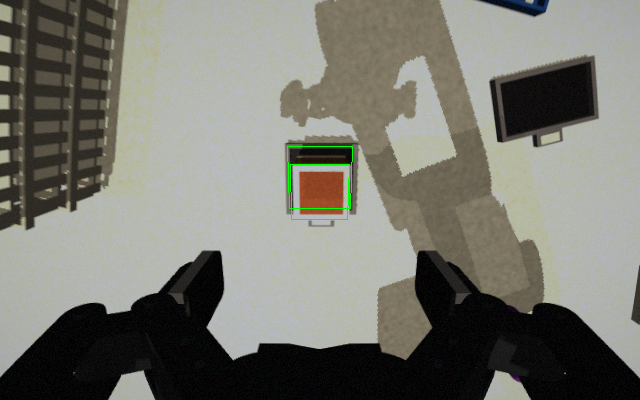

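```bash
python3 - <<'E'
from h import *
im,C=overlay("w15b.png",[])
print(fit(im,orange(im,60),0.079,C,proj([[.5,.377,.079]],C)[0]))
c=im[125:235,260:380]; cv2.imwrite("pics/w15z.png",cv2.resize(c,None,fx=5,fy=5,interpolation=cv2.INTER_NEAREST)[:,:,::-1])
E
```

```text
[ 500.3164  376.2667  500.0162  376.1943   37.9159   38.4332   12.6117
 1806.    ]
```

View pics/w15z.png

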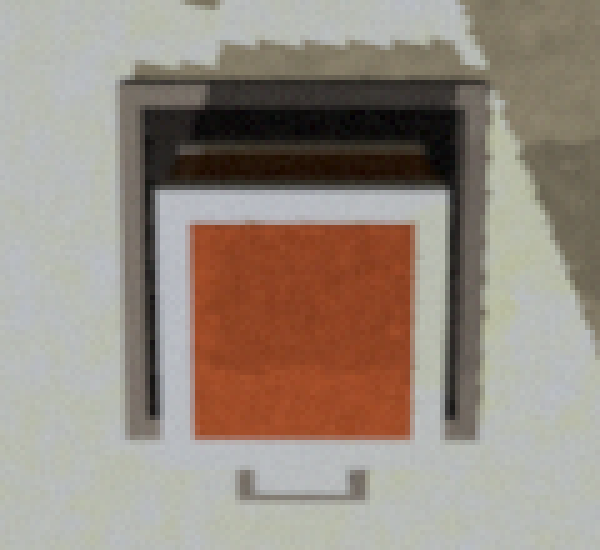

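>>> {"name": "arm_command", "arguments": {"increments": [{"travel":[-15.8,44.6,0.1],"twist":[0,-0.011,-0.143],"claw":0},{"travel":[-15.8,44.6,0.1],"twist":[0,-0.011,-0.143],"claw":0},{"travel":[-15.8,44.6,0.1],"twist":[0,-0.011,-0.143],"claw":0},{"travel":[-15.8,44.6,0.1],"twist":[0,-0.011,-0.143],"claw":0},{"travel":[-15.8,44.6,0.1],"twist":[0,-0.011,-0.143],"claw":0},{"travel":[-15.8,44.6,0.1],"twist":[0,-0.011,-0.143],"claw":0},{"travel":[-15.8,44.6,0.1],"twist":[0,-0.011,-0.143],"claw":0},{"travel":[-15.8,44.6,0.1],"twist":[0,-0.011,-0.143],"claw":0},{"travel":[-15.8,44.6,0.1],"twist":[0,-0.011,-0.143],"claw":0},{"travel":[-15.8,44.6,0.1],"twist":[0,-0.011,-0.143],"claw":0}]}}

```text
time_s: 23.68
ee_pos: [0.4432, -0.0921, 0.2167]
orientation: [[0.935, 0.354, -0.011], [0.354, -0.935, -0.001], [-0.011, -0.003, -1.0]]
contact_force: [-0.5, 0.2, 0.2]
width: 0.0855
```

```bash
python3 - <<'E'
from h import *
plan(.447,-.091,.032,20.8)
im,C=overlay("w16.png",[box(.447,-.091,.084,.04,20.8,.074)])
print(fit(im,orange(im,60),0.074,C,proj([[.447,-.091,.074]],C)[0]))
E
```

```text
travel [0.59, 0.09, 18.46] twist [-0.003, 0.011, -0.001] rows 3.0
[ 448.4359  -92.0473  447.0339  -92.5355   70.6324   26.7314   21.1828
 2355.    ]
```

View pics/w16.png

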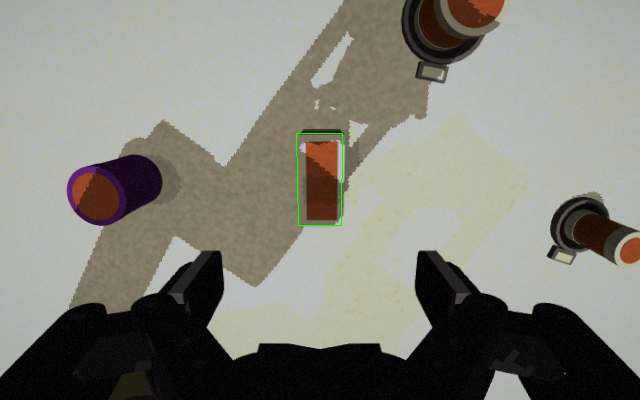

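>>> {"name": "arm_command", "arguments": {"increments": [{"travel":[0.5,0.2,6],"twist":[0,0.011,0],"claw":30},{"travel":[0.6,0.22,12],"twist":[0,0.011,0],"claw":50},{"travel":[0.6,0.22,16],"twist":[0,0.011,0],"claw":50},{"travel":[0.6,0.22,18.5],"twist":[0,0.011,0],"claw":50},{"travel":[0.6,0.22,18.5],"twist":[0,0.011,0],"claw":50},{"travel":[0.6,0.22,18.5],"twist":[0,0.011,0],"claw":50}]}}

```text
time_s: 24.48
ee_pos: [0.4486, -0.0913, 0.0325]
orientation: [[0.934, 0.357, 0.001], [0.357, -0.934, 0.003], [0.002, -0.002, -1.0]]
contact_force: [-0.0, -0.1, 0.2]
width: 0.0689
```

>>> {"name": "arm_command", "arguments": {"increments": [{"travel":[0,0,0],"twist":[0,0,0],"claw":90},{"travel":[0,0,0],"twist":[0,0,0],"claw":120},{"travel":[0,0,0],"twist":[0,0,0],"claw":150},{"travel":[0,0,0],"twist":[0,0,0],"claw":190},{"travel":[0,0,0],"twist":[0,0,0],"claw":190},{"travel":[0,0,0],"twist":[0,0,0],"claw":190},{"travel":[0,0,0],"twist":[0,0,0],"claw":190}], "force": 40}}

```text
time_s: 25.35
ee_pos: [0.4494, -0.0915, 0.0335]
orientation: [[0.934, 0.356, 0.003], [0.356, -0.934, 0.002], [0.003, -0.001, -1.0]]
contact_force: [-0.9, 0.4, 6.0]
width: 0.0398
```

>>> {"name": "arm_command", "arguments": {"increments": [{"travel":[0,0,-3],"twist":[0,0,0],"claw":190},{"travel":[0,0,-7],"twist":[0,0,0],"claw":190},{"travel":[0,0,-12],"twist":[0,0,0],"claw":190},{"travel":[0,0,-14],"twist":[0,0,0],"claw":190},{"travel":[0,0,-14],"twist":[0,0,0],"claw":190}]}}

```text
time_s: 25.98
ee_pos: [0.4501, -0.0922, 0.1752]
orientation: [[0.934, 0.356, 0.007], [0.356, -0.934, 0.001], [0.007, 0.002, -1.0]]
contact_force: [-0.1, -0.2, -3.3]
width: 0.0398
```

```bash
python3 - <<'E'
from h import *
plan(.641,.159,.17,117.4)
im,C=overlay("w17.png",[])
E
```

```text
travel [26.78, -16.67, 0.68] twist [0.007, -0.004, -1.685] rows 9.0
```

View pics/w17.png

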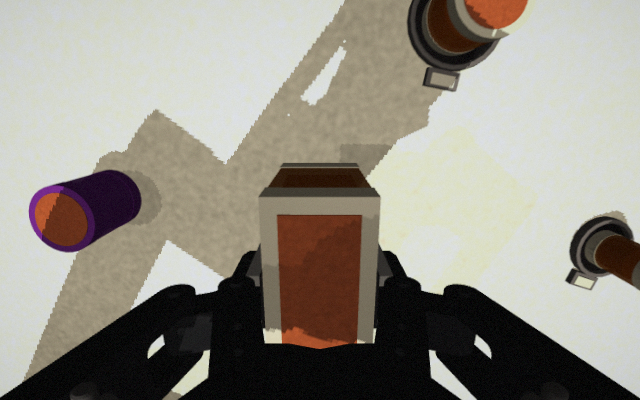

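>>> {"name": "arm_command", "arguments": {"increments": [{"travel":[6,-3.5,0.5],"twist":[0,0,-0.18],"claw":190},{"travel":[12,-7,0.5],"twist":[0,0,-0.36],"claw":190},{"travel":[18,-10.5,0.5],"twist":[0,0,-0.54],"claw":190},{"travel":[22,-14,0.5],"twist":[0,0,-0.72],"claw":190},{"travel":[26.8,-16.7,0.5],"twist":[0,0,-0.9],"claw":190},{"travel":[26.8,-16.7,0.5],"twist":[0,0,-1.08],"claw":190},{"travel":[26.8,-16.7,0.5],"twist":[0,0,-1.26],"claw":190},{"travel":[26.8,-16.7,0.5],"twist":[0,0,-1.44],"claw":190},{"travel":[26.8,-16.7,0.5],"twist":[0,0,-1.62],"claw":190},{"travel":[26.8,-16.7,0.5],"twist":[0.007,-0.004,-1.685],"claw":190}]}}

```text
time_s: 27.28
ee_pos: [0.6381, 0.1593, 0.1668]
orientation: [[-0.463, 0.886, -0.008], [0.886, 0.463, -0.0], [0.004, -0.008, -1.0]]
contact_force: [0.9, 0.7, -1.9]
width: 0.0392
```

```bash
python3 - <<'E'
from h import *
print(status.get_state()['joint_pos'])
plan(.640,.161,.17,117.4)
im,C=overlay("w18.png",[box(.641,.159,.102,.058,117.4,.012),box(.641,.159,.112,.068,117.4,.012)])
E
```

```text
[ 10.3013  27.145   80.362    0.073   72.9709 -17.3085]
travel [0.06, 0.24, -0.32] twist [-0.008, -0.004, 0.003] rows 0.1
```

View pics/w18.png

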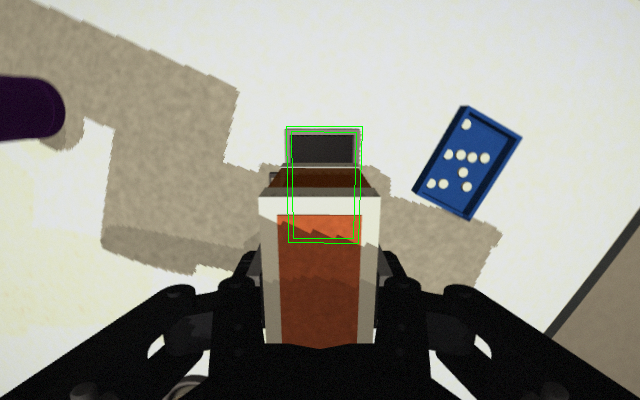

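```bash
python3 - <<'E'
from h import *
im,C=overlay("w18b.png",[])
c=im[115:215,250:390]; cv2.imwrite("pics/w18z.png",cv2.resize(c,None,fx=5,fy=5,interpolation=cv2.INTER_NEAREST)[:,:,::-1])
E
```

```text
(no output)
```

View pics/w18z.png

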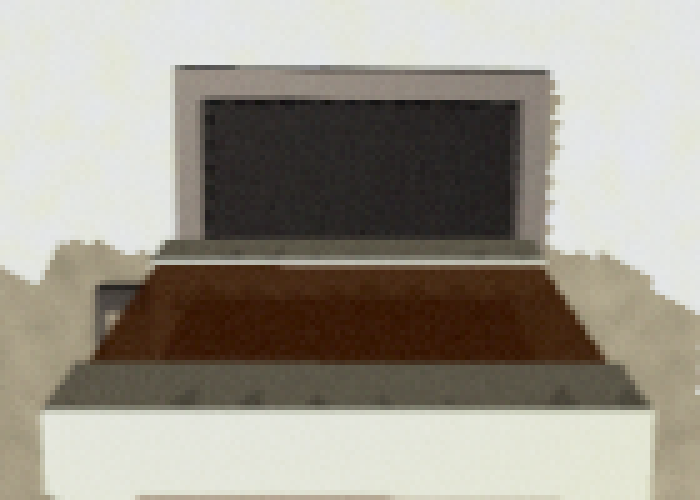

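```bash
python3 - <<'E'
from h import *
s=status.get_state();C=cam("wrist",s); R=np.array(s['orientation'])
t=R[:2,0]
w=unproj([(250+176/5,115+66/5),(250+549/5,115+71/5)],.012,C)*1000; d=w[1]-w[0]; L=np.linalg.norm(d); n=np.array([d[1],-d[0]])/L
if n@t>0:n=-n
print(L,'ang',np.degrees(np.arctan2(-n[1],-n[0])),'dock',w.mean(0)+n*56)
w=unproj([(250+201/5,115+100/5),(250+522/5,115+100/5)],.012,C)*1000
print('inner',np.linalg.norm(w[1]-w[0]),w.mean(0)+n*51)
w=unproj([(250+166/5,115+241/5),(250+536/5,115+241/5)],s['ee_pos'][2]-.0335,C)*1000; d=w[1]-w[0]
print('can',np.linalg.norm(d),w.mean(0)-t*42, np.degrees(np.arctan2(d[1],d[0])),s['ee_pos'],np.degrees(np.arctan2(R[1,0],R[0,0])))
E
```

```text
66.89527129165967 ang 116.67664878398887 dock [640.5884 156.2383]
inner 57.81627935184468 [640.7612 155.6637]
can 40.240546585404815 [638.911  157.1614] 27.454307605924296 [0.6385 0.1594 0.1671] 117.41129916475637
```

```bash
python3 - <<'E'
from h import *
plan(.6402,.1588,.05,117.2)
E
```

```text
travel [-0.17, 0.2, 11.71] twist [-0.007, -0.003, 0.004] rows 1.9
```

>>> {"name": "arm_command", "arguments": {"increments": [{"travel":[-0.15,0.2,4],"twist":[-0.007,-0.003,0],"claw":190},{"travel":[-0.15,0.2,8],"twist":[-0.007,-0.003,0],"claw":190},{"travel":[-0.15,0.2,10.5],"twist":[-0.007,-0.003,0],"claw":190},{"travel":[-0.15,0.2,11.7],"twist":[-0.007,-0.003,0],"claw":190},{"travel":[-0.15,0.2,11.7],"twist":[-0.007,-0.003,0],"claw":190},{"travel":[-0.15,0.2,11.7],"twist":[-0.007,-0.003,0],"claw":190}]}}

```text
time_s: 28.12
ee_pos: [0.641, 0.1591, 0.0511]
orientation: [[-0.46, 0.888, 0.002], [0.888, 0.46, 0.001], [-0.0, 0.002, -1.0]]
contact_force: [1.0, -0.1, -1.7]
width: 0.0397
```

```bash
python3 - <<'E'
from h import *
plan(.6402,.1588,.0388,117.2)
im,C=overlay("w19.png",[])
c=im[100:220,240:400]; cv2.imwrite("pics/w19z.png",cv2.resize(c,None,fx=5,fy=5,interpolation=cv2.INTER_NEAREST)[:,:,::-1])
E
```

```text
travel [0.01, -0.09, 1.23] twist [0.002, 0.0, 0.003] rows 0.2
```

View pics/w19z.png

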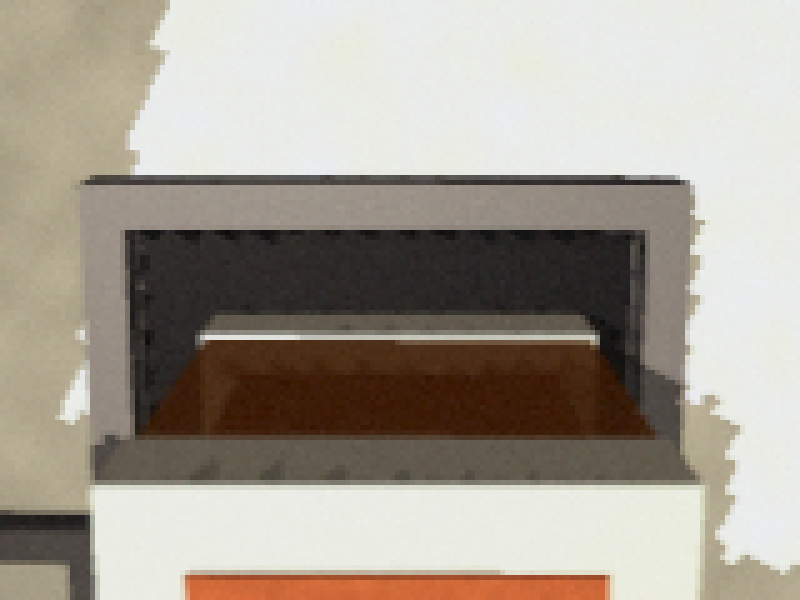

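>>> {"name": "arm_command", "arguments": {"increments": [{"travel":[0,-0.12,0.6],"twist":[0,0,0],"claw":190},{"travel":[0,-0.12,1.1],"twist":[0,0,0],"claw":190},{"travel":[0,-0.12,1.2],"twist":[0,0,0],"claw":190},{"travel":[0,-0.12,1.2],"twist":[0,0,0],"claw":190}]}}

```text
time_s: 28.68
ee_pos: [0.6401, 0.1586, 0.0392]
orientation: [[-0.46, 0.888, 0.002], [0.888, 0.46, 0.001], [-0.0, 0.002, -1.0]]
contact_force: [-0.3, -1.1, -1.5]
width: 0.0396
```

>>> {"name": "arm_command", "arguments": {"increments": [{"travel":[0,0,0],"twist":[0,0,0],"claw":110},{"travel":[0,0,0],"twist":[0,0,0],"claw":70},{"travel":[0,0,0],"twist":[0,0,0],"claw":40},{"travel":[0,0,0],"twist":[0,0,0],"claw":0},{"travel":[0,0,0],"twist":[0,0,0],"claw":0}]}}

```text
time_s: 29.3
ee_pos: [0.6401, 0.1586, 0.0393]
orientation: [[-0.46, 0.888, 0.002], [0.888, 0.46, 0.001], [-0.0, 0.002, -1.0]]
contact_force: [0.8, 0.3, 0.0]
width: 0.0855
```

>>> {"name": "arm_command", "arguments": {"increments": [{"travel":[0,0,-3],"twist":[0,0,0],"claw":0},{"travel":[0,0,-8],"twist":[0,0,0],"claw":0},{"travel":[0,0,-14],"twist":[0,0,0],"claw":0},{"travel":[0,0,-18],"twist":[0,0,0],"claw":0},{"travel":[0,0,-18],"twist":[0,0,0],"claw":0}]}}

```text
time_s: 29.92
ee_pos: [0.6424, 0.1589, 0.2243]
orientation: [[-0.46, 0.888, 0.012], [0.888, 0.46, 0.003], [-0.003, 0.011, -1.0]]
contact_force: [-0.2, -0.3, 0.1]
width: 0.0854
```

```bash
python3 - <<'E'
from h import *
im,C=overlay("w20.png",[])
print(fit(im,orange(im,60),0.079,C,proj([[.6405,.157,.079]],C)[0]))
overlay("s20.png",[],"scene")
plan(.45,.1,.26,60)
E
```

```text
[ 638.7603  158.125   639.5349  156.7602   26.1657   70.1109   26.6178
 2213.    ]
travel [3.53, -19.49, -4.12] twist [0.003, -0.001, 1.002] rows 5.4
```

View pics/w20.png

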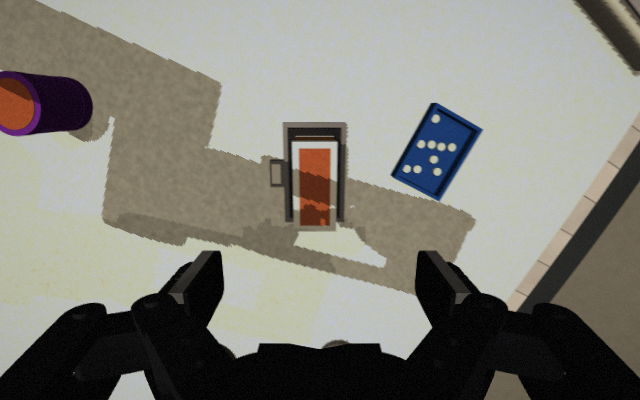

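View pics/s20.png

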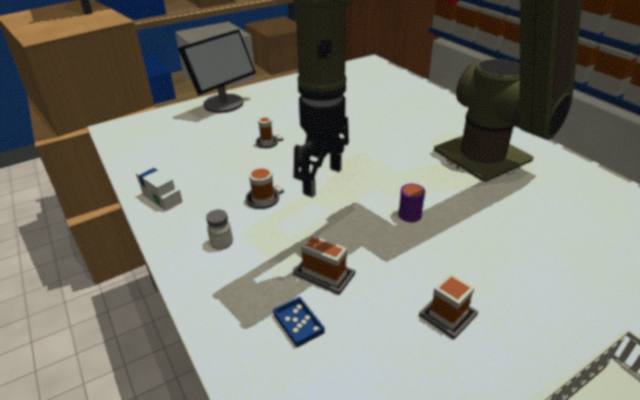

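>>> {"name": "arm_command", "arguments": {"increments": [{"travel":[3.5,-19.5,-4],"twist":[0,0,0.2],"claw":0},{"travel":[3.5,-19.5,-4],"twist":[0,0,0.2],"claw":0},{"travel":[3.5,-19.5,-4],"twist":[0,0,0.2],"claw":0},{"travel":[3.5,-19.5,-4],"twist":[0,0,0.2],"claw":0},{"travel":[3.5,-19.5,-4],"twist":[0,0,0.2],"claw":0},{"travel":[3.5,-19.5,-4],"twist":[0,0,0.2],"claw":0}]}}

```text
time_s: 30.78
ee_pos: [0.4515, 0.1, 0.2582]
orientation: [[-0.275, 0.962, 0.002], [0.962, 0.275, 0.001], [0.0, 0.003, -1.0]]
contact_force: [0.1, -0.0, -0.5]
width: 0.0855
```

```bash
python3 - <<'E'
from h import *
im,C=overlay("t21.png",[],"top")
for n,x,y in(("wide",.632,-.152),("slim",.4945,-.4065),("sq",.4995,.378),("ob",.641,.158)):
    print(n,fit(im,orange(im,60),.079,C,proj([[x,y,.079]],C)[0]))
c=im[90:300,130:520]; cv2.imwrite("pics/t21z.png",cv2.resize(c,None,fx=2,fy=2,interpolation=cv2.INTER_CUBIC)[:,:,::-1])
E
```

```text
wide [ 629.9705 -150.1783  629.7919 -150.539    39.6044   40.6952   46.2499
  248.    ]
slim [ 494.1591 -404.4688  494.1743 -404.4777   20.708    21.3497    1.3554
   88.    ]
sq [500.0097 378.5124 500.019  378.4789  36.451   36.6571  12.8636 258.    ]
ob [640.1853 158.591  640.2286 158.7201  24.6057  67.5879  27.1644 302.    ]
```

View pics/t21z.png

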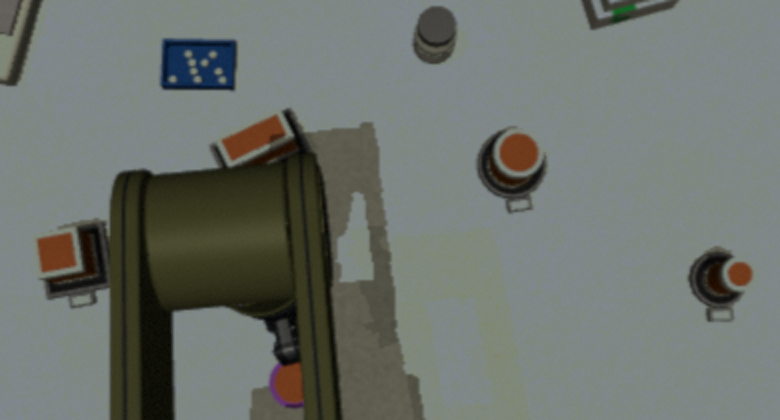

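```bash
python3 -c "
from workcell import job; print(job.hand_in())"
```

```text
the job is handed in; nothing more can be done
None
```

All four amber canisters are in their matching docks, set down in the order wide round, slim round, square, oblong. I handed the job in at about 31 s of the 106 s allowed. `job.hand_in()` gave no verdict, so the outcome below rests on my own checks.

| Canister | Offset from dock centre (last top-camera picture) | Turn error |
|---|---|---|
| Wide round | about 3 mm | n/a |
| Slim round | about 2 mm | n/a |
| Square | about 1.5 mm | under 1° |
| Oblong | about 1 mm | under 1° |

- **Standing:** In the scene picture all four stood upright inside their rims. The release heights matched the dock floor, 5 mm above the height at which each was gripped.
- **Forces:** The readings at the end of each move stayed under 10 N.
- **Bystanders:** I never touched the white jar, the blue tray or the purple look-alike. In the pictures they look to be where they started, but I did not measure them again.
- **Disagreement:** The top and wrist cameras differed by up to 4 mm on where the square and oblong docks are. I placed those two mainly by the wrist camera.

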